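Hang the keyhole cradle bracket, lay the tube and chock it

TASK

Finish the tube rack on the workbench: hang the loose cradle bracket by its keyhole over the screw head on the rack's board and slide it fully down so that the screw sits at the top of the narrow slot, and let it hang. Then lay the tube in the two V-cradles, about centred across them, and after that set the wooden chock bar, handle up and about centred, down into the notches in front of the tube so that it cannot roll out. Leave the other tools and parts on the bench where they are.

Things in the scene. Friction and masses are not known exactly. Their poses are not given: they have to be found in the camera images.
- stand: Fixed rack: upright plywood board 310 wide (y), 160 high (110 in its middle 110), with a foot behind. Origin at bench level, mid-width, on its front face; the front faces -x (the robot). At y=+75 a steel cradle of the loose bracket's shape (plain plate) is fixed, underside 45 above the bench, plate's back on the board, arm 112 out to -x; at y=-75 a big screw for the loose bracket.
- screw (a point): On the screw's axis, 4 mm in front of the board, 151 above the bench (stand frame -4, -75, 151). Shank 10 diameter, 8 bare length between board and head; head 22 diameter, 6 thick; the screw ends 14 from the board.
- cradle_home (a point): Where the tube's centre lies when the tube rests in both V-cradles: midway between the two arms (stand frame -58, 0, 109). The V's rear face slopes 45 degrees, its front face 25 degrees. The tube lies along the stand's y.
- notch_home (a point): Where the middle of the chock bar's underside lies when it rests in the notches of both arms (stand frame -87, 0, 87). Each notch is 25 wide (x), open above, its front wall 14 high; the seated bar's rear face is about 3 from the tube's front.
- bracket: Loose steel bracket standing on the bench, about 250 g: upright plate 56 wide (y), 5 thick, 128 high with a keyhole; 12 thick arm (x-z plane, mid-width) out to -x, a V and a notch in its top edge. Origin at bench level; plate's back at x=+56, arm tip x=-56. Hangs with axes parallel to the stand's. Arm top: 67 at x=+23, V bottom 45 at x=+1, lip 53 at x=-17, notch floor 42 from -19 to -43, tip 56.
- keyhole_hole (a point): Centre of the keyhole's wide hole (32 across, roughly round), mid-thickness of the plate: bracket frame (53.5, 0, 76). The 14 wide slot runs up from it.
- keyhole_seat (a point): Where the screw's axis lies when the bracket is fully down, 30 above the hole's centre: bracket frame (53.5, 0, 106). The top end of the slot is 5 above it and then rests on the shank.
- bracket_grip (a point): A good place to pinch the bracket's 12 mm arm along its y from above: bracket frame (-27, 0, 32).
- tube: Loose plain aluminium tube, 32 diameter, 200 long, 300 g more or less, lying on the bench. Origin at its centre; its y runs along it. It can roll.
- chock: Loose wooden chock bar: 200 long (y), 20 wide (x), 22 high, with an upright handle 12 (y) by 20 (x) at its middle that ends 72 above the bar's underside. Origin at the middle of its underside, z up. Either way round will do.
- screwdriver: Bystander: screwdriver 190 long with red handle.
- coupler: Bystander: black tube coupler, 48 diameter, 35 high, origin under its centre.
- pliers: Bystander: red-handled pliers, about 150 long.
- cutters: Bystander: orange-handled cutters, about 150 long.
- tape: Bystander: black tape roll, 90 diameter, 19 high.
- tray: Bystander: grey parts tray 120 by 160, 45 high, with an offcut in it.

How it is judged (in metres and radians):
On the way, in this order (a step that is already met when the one before it is completed fails the run):
1. the bracket hangs on the screw, slid fully down, and is let go (z of keyhole_seat in the frame of screw between -0.004 and 0.004 m and distance between keyhole_seat and screw below 0.006 m and angle between bracket's own z axis and vertical below 0.09 rad and angle between the y axis of bracket and the y axis of stand, either way round below 0.09 rad and contact force between bracket and the fingers below 0.05 N), for 0.2 s.
2. the tube lies in both V-cradles and is let go (z of keyhole_seat in the frame of screw between -0.004 and 0.004 m and distance between keyhole_seat and screw below 0.006 m and angle between bracket's own z axis and vertical below 0.09 rad and angle between the y axis of bracket and the y axis of stand, either way round below 0.09 rad and x of tube in the frame of cradle_home between -0.006 and 0.006 m and z of tube in the frame of cradle_home between -0.006 and 0.006 m and y of tube in the frame of cradle_home between -0.02 and 0.02 m and angle between the y axis of tube and the y axis of stand, either way round below 0.06 rad and contact force between tube and the fingers below 0.05 N), for 0.2 s.
3. the chock bar sits in both notches in front of the tube and is let go (z of keyhole_seat in the frame of screw between -0.004 and 0.004 m and distance between keyhole_seat and screw below 0.006 m and angle between bracket's own z axis and vertical below 0.09 rad and angle between the y axis of bracket and the y axis of stand, either way round below 0.09 rad and x of tube in the frame of cradle_home between -0.006 and 0.006 m and z of tube in the frame of cradle_home between -0.006 and 0.006 m and y of tube in the frame of cradle_home between -0.02 and 0.02 m and angle between the y axis of each of tube, chock and the y axis of stand, either way round below 0.06 rad and x of chock in the frame of notch_home between -0.006 and 0.006 m and z of chock in the frame of notch_home between -0.005 and 0.005 m and y of chock in the frame of notch_home between -0.02 and 0.02 m and angle between chock's own z axis and vertical below 0.1 rad and contact force between chock and the fingers below 0.05 N), for 0.2 s.
At the end, for the whole second after the job is handed in: Bracket fully down on the screw (4 mm in height, 6 mm overall, upright and parallel to the board to 0.09 rad); tube in both Vs (6 mm, 20 mm lengthwise, 0.06 rad); chock in both notches, handle up (x 6 mm, height 5 mm, 20 mm lengthwise, 0.06 rad); all at rest (z of keyhole_seat in the frame of screw between -0.004 and 0.004 m and distance between keyhole_seat and screw below 0.006 m and angle between bracket's own z axis and vertical below 0.09 rad and angle between the y axis of bracket and the y axis of stand, either way round below 0.09 rad and x of tube in the frame of cradle_home between -0.006 and 0.006 m and z of tube in the frame of cradle_home between -0.006 and 0.006 m and y of tube in the frame of cradle_home between -0.02 and 0.02 m and angle between the y axis of each of tube, chock and the y axis of stand, either way round below 0.06 rad and x of chock in the frame of notch_home between -0.006 and 0.006 m and z of chock in the frame of notch_home between -0.005 and 0.005 m and y of chock in the frame of notch_home between -0.02 and 0.02 m and angle between chock's own z axis and vertical below 0.1 rad and linear speed of each of bracket, tube, chock below 0.02 m/s); the robot touches nothing.
It fails at once if a bystander on the bench is disturbed (moved more than 30 mm) (distance of any of screwdriver, coupler, pliers, cutters, tape, tray from where it was at the start of the episode above 0.03 m).
It also fails if it takes over 72 s, if anything falls off the work surface, if the arm or the gripper's body presses on something with over 40 N, if the wrist force passes 120 N, or if a joint passes its speed limit or range.

ROBOT

A 7-joint arm with a two-finger parallel gripper is mounted at the origin on the work surface. World frame = base frame: x ahead of the robot, y to its left, z up, the work surface at z = 0. Lengths are in mm, angles in rad, forces in N, time in s.
With the tool pointing down it reaches from about 400 to 875 mm from the base axis. Payload 6.5 kg.
Tool frame: the origin (TCP) lies between the finger pads; the fingertips stand 17 mm ahead of it and the grasp point (between the pads) lies 2 mm behind it; z points along the fingers, y is the direction in which the jaws open and shut (so a half turn about z gives the same grasp; the last joint's range is limited). The gripper opens to 85 mm and grips with 20 to 120 N. Pads are 22 mm wide; open, the fingers measure 114 mm over their backs; the gripper's body (76 mm by 85 mm) begins 54 mm behind the grasp point. The pads swing forward as they close: fully open they stand 13 mm farther back than shut.
Start: joints at [1.189, 0.536, -0.004, 1.538, 0.003, 1.067, -0.071], TCP at [201.871, -617.85, 248.29] pointing down, gripper open.
Joint ranges: [-2.7, 2.7], [-0.37, 2.16], [-1.27, 1.26], [0.24, 2.4], [-1.31, 4.45], [0.19, 1.91], [-2.76, 2.76]. Speed limits (rad/s): [2.39, 2.39, 3.14, 3.14, 3.14, 3.14, 3.14].

INTERFACE

Orientations are given as a unit quaternion [w, x, y, z].
In Python, from rig import get_state, read_camera, calibration, sign_off gives the robot as it stands. The module is installed in compiled form; this text tells all that it offers.
- The arm moves only by the tool apply_moves, never from a script. Its argument "motion" is text: rows parted by semicolons, each of 5 numbers parted by spaces: the opening, from 0 (shut) to 1 (fully open), then the shift along the tool's x, y, z normalised to -1 to 1, where 1 is 300 mm, then the turn about the tool's z normalised to -1 to 1, where 1 is 45 degrees. In form: jaw tx ty tz yaw; .... A call has exactly 8 rows; each row is the pose to reach, as a shift and turn from the pose commanded when the call began, along the tool's axes at that moment; what a row does not reach only later rows make up. A row lasts 1/8 s, in which the tool goes at most 62.5 mm and 10.7 degrees, less where a joint would pass 70% of its speed; a pose out of reach is approached as far as the arm can. A call with a number of a shift or a turn outside -1 to 1 is refused whole. A call with a gripper value outside its range is refused whole. The fingers move at their own pace and stop on an object; the grip force is fixed at half the most. Time passes only in rows, so rows that repeat a pose let the fingers close, or fill a call up. It gives the time, the measured TCP pose, the force and the opening at its end, in the units of the state.
- get_state(): the state, without advancing time (a new reading comes with each control period).
- read_camera(name): name is "scene" or "top"; returns (picture, depth): 400x640x3 uint8, red, green, blue; 400x640 float32, mm along the optical axis (not along the pixel's ray), 0 where there is no reading.
- calibration(name): a dict with "K" (3x3 intrinsics, pixels), "D" ([k1, k2, p1, p2, k3] as OpenCV has them; the pictures are not rectified), "world_from_camera" (4x4, takes a point from camera to world coordinates). Camera axes: x right, y down, z forward; pixel columns grow to the right and rows downward; lengths in mm; the calibration is good to about 2 mm. A picture is of the moment at which its call begins. calibration takes no time and is no camera call.
- sign_off(): hands the job in, once; it reports no verdict.
The state is a dict: "time": time; "joints": joint angles; "dq": joint speeds; "joint_torque": joint torques, N m; "position": TCP position; "orientation": TCP orientation; "ft_force": force on the tool from outside, world axes, zero at the start; "torque": the same for the moment, N m; "width": finger opening in mm.
Only numpy, scipy, OpenCV 4.12 (cv2) and the standard library are available. Lean on these libraries where they do the work, as an engineer would, in place of code of your own. Each camera call takes 0.05 s, during which the arm holds its last target. There are 200 camera calls.

## Working session

There is one attempt and no reset: what is moved stays moved. The work goes in short steps, Python scripts to look and compute and a tool call to move; the robot and the scene stay as the last step left them, time stands still between calls to the robot, and variables do not carry over. Pictures are saved under pics/ and viewed, about 8 in all and at most 12, crops included, and the job is handed in when it is done.

Besides the shell and the picture viewer there is one more tool, called after "Call:" as name(argument=value, ...) on one line, values as JSON. apply_moves: Moves the arm, as the interface text tells. Its arguments: {"type":"object","properties":{"motion":{"type":"string"}},"required":["motion"]}

```bash
mkdir -p pics
cat > h.py <<'E'
import numpy as np, cv2
from rig import *
def snap(n):
    p,d=read_camera(n); c=calibration(n); K=np.array(c["K"]);D=np.array(c["D"]);T=np.array(c["world_from_camera"])
    v,u=np.mgrid[0:400,0:640]; uv=np.stack([u,v],-1).reshape(-1,1,2).astype(np.float64)
    r=cv2.undistortPoints(uv,K,D).reshape(400,640,2)
    P=np.dstack([r[...,0]*d,r[...,1]*d,d]); W=P@T[:3,:3].T+T[:3,3]; W[d==0]=np.nan
    return p,W
def ray(n,u,v,z):
    c=calibration(n);T=np.array(c["world_from_camera"])
    r=cv2.undistortPoints(np.array([[[u,v]]],float),np.array(c["K"]),np.array(c["D"])).ravel()
    d=T[:3,:3]@np.array([r[0],r[1],1]); o=T[:3,3]; return o+d*(z-o[2])/d[2]
def proj(n,X):
    c=calibration(n);T=np.linalg.inv(np.array(c["world_from_camera"]))
    return cv2.projectPoints(np.array(X,float).reshape(-1,1,3),cv2.Rodrigues(T[:3,:3])[0],T[:3,3],np.array(c["K"]),np.array(c["D"]))[0].reshape(-1,2)
E
python3 - <<'E'
from h import *
s=get_state();print(s["position"],s["orientation"],s["time"],s["width"])
for n in("scene","top"):
    p,W=snap(n); cv2.imwrite(f"pics/{n}0.png",p[...,::-1]); np.savez(f"{n}0.npz",p=p,W=W); print(n,np.array(calibration(n)["world_from_camera"]).round(2).tolist())
E
```

```text
[ 201.65914089 -617.29549853  247.38648405] [-8.58996462e-04  9.87552229e-01  1.57288950e-01 -2.07096140e-04] 0.0 85.3180298268147
scene [[0.7, 0.43, -0.57, 1135.98], [0.71, -0.43, 0.55, -689.59], [-0.01, -0.79, -0.61, 817.2], [0.0, 0.0, 0.0, 1.0]]
top [[-0.01, -0.99, 0.15, 313.89], [-1.0, 0.01, 0.01, -56.41], [-0.01, -0.15, -0.99, 1429.09], [0.0, 0.0, 0.0, 1.0]]
```

View pics/scene0.png

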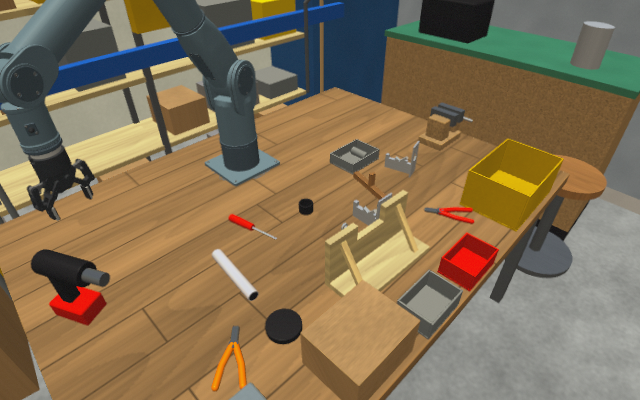

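View pics/top0.png

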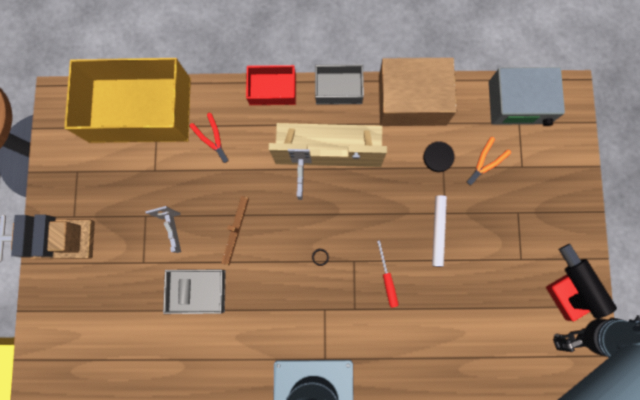

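The top view shows the stand (about 330,155; screw near 355,155), bracket (165,230), chock (236,230), tube (440,230) and bystanders. Next I measure them by height and colour.

```bash
cat > m.py <<'E'
from h import *
def load(n):
    a=np.load(n+"0.npz"); return a["p"],a["W"]
p,W=load("top")
def reg(n,u0,u1,v0,v1,zmin,zmax):
    p,W=load(n); m=np.zeros((400,640),bool); m[v0:v1,u0:u1]=1
    return m&(W[...,2]>zmin)&(W[...,2]<zmax)
def line(P):
    c=P.mean(0); U=np.linalg.svd(P-c)[2][0]; r=(P-c)@U; return c.round(1),U.round(3),(c+U*(r.max()+r.min())/2).round(1),r.max()-r.min(),np.degrees(np.arctan2(U[1],U[0])).round(1)
for nm,a in dict(bench=(250,300,270,290,-30,30),tube=(425,455,185,275,12,60),chock=(218,255,190,270,10,30),chockhandle=(218,255,190,270,45,90),brk_plate=(140,190,200,260,95,150),brk_all=(140,190,200,260,20,150),fixed_arm=(290,310,166,205,30,80)).items():
    m=reg("top",*a); P=W[m]; print(nm,m.sum(), line(P[:,:2]) if nm!="bench" else "", "z",np.percentile(P[:,2],[5,50,95]).round(1))
# board front top edge
m=reg("top",265,392,115,170,100,175); P=W[m]
print("board", P.min(0).round(1),P.max(0).round(1))
for lo,hi in((100,120),(145,170)):
    Q=P[(P[:,2]>lo)&(P[:,2]<hi)]
    print(lo,len(Q),line(Q[:,:2]))
    for y in np.arange(np.floor(Q[:,1].min()/20)*20,Q[:,1].max(),20):
        q=Q[(Q[:,1]>=y)&(Q[:,1]<y+20)]
        if len(q): print(y,q[:,0].min().round(1),q[:,0].max().round(1),np.median(q[:,2]).round(1),end=" | ")
    print()
big=cv2.resize(p[110:260,140:400],None,fx=3,fy=3,interpolation=cv2.INTER_CUBIC); cv2.imwrite("pics/c1.png",big[...,::-1])
p2,_=load("scene")
big=cv2.resize(p2[130:290,310:440],None,fx=3.6,fy=3.6,interpolation=cv2.INTER_CUBIC); cv2.imwrite("pics/c2.png",big[...,::-1])
E
python3 m.py
```

```text
bench 996  z [-4.9 -0.2  4.7]
tube 790 (array([ 461.5, -360.2]), array([-0.996,  0.088]), array([ 462.7, -360.3]), np.float64(201.00388024830568), np.float64(174.9)) z [19.2 29.  35.3]
chock 514 (array([468. , 219.7]), array([-0.964,  0.268]), array([469.1, 219.4]), np.float64(199.2972796391603), np.float64(164.5)) z [13.9 21.2 26.5]
chockhandle 44 (array([468.9, 218.6]), array([-0.277, -0.961]), array([469.3, 219.8]), np.float64(20.516878621341725), np.float64(-106.1)) z [49.9 70.  75.9]
brk_plate 103 (array([513.5, 410.1]), array([ 0.247, -0.969]), array([513.2, 411.4]), np.float64(59.782886918024786), np.float64(-75.7)) z [ 97.7 121.6 130.9]
brk_all 502 (array([483.1, 401.4]), array([-0.965, -0.262]), array([463.2, 396. ]), np.float64(114.6119382319025), np.float64(-164.8)) z [ 24.8  51.5 127.2]
fixed_arm 39 (array([586.1,  26.2]), array([-0.996,  0.089]), array([595.4,  25.3]), np.float64(91.45992528328742), np.float64(174.9)) z [47.2 63.9 77.9]
board [ 623.8 -220.9  100. ] [776.9 107.9 174.3]
100 462 (array([667.5, -45. ]), array([-0.014,  1.   ]), array([667.7, -57.8]), np.floa
[... 254 characters left out ...]
3 | -80.0 658.2 676.8 109.8 | -60.0 659.8 677.5 108.5 | -40.0 660.2 680.1 110.1 | -20.0 660.8 680.5 109.4 | 0.0 654.5 678.7 108.8 | 20.0 623.8 659.5 108.5 | 40.0 658.5 712.9 106.5 | 60.0 663.6 712.3 110.8 | 80.0 664.7 667.0 110.0 | 100.0 664.9 666.8 111.2 | 
145 667 (array([666. , -49.7]), array([-0.04 , -0.999]), array([666.1, -47. ]), np.float64(309.5757000117026), np.float64(-92.3))
-220.0 655.4 671.5 158.5 | -200.0 654.2 672.5 160.2 | -180.0 654.7 673.3 159.2 | -160.0 655.7 675.0 159.0 | -140.0 642.0 675.8 158.4 | -120.0 642.3 676.3 158.0 | 0.0 653.2 680.1 159.6 | 20.0 657.1 679.9 159.4 | 40.0 654.1 681.8 160.5 | 60.0 663.6 684.3 159.4 | 80.0 664.6 683.6 159.3 | 100.0 665.1 683.2 159.9 |
```

View pics/c1.png

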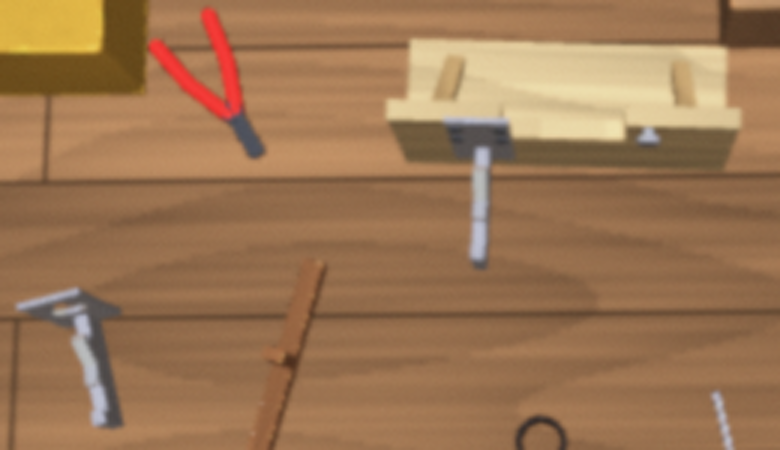

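```bash
cat > m2.py <<'E'
from h import *
ps,Ws=[],[]
for i in range(6):
    p,W=snap("top"); Ws.append(W); ps.append(p.astype(float))
W=np.nanmean(Ws,0); p=np.mean(ps,0)
np.savez("topavg.npz",p=p,W=W)
R=np.zeros((400,640),bool); R[110:172,262:395]=1
# front face plane: points z 20..150 near x 640-675
m=R&(W[...,2]>15)&(W[...,2]<152)&(W[...,0]<672)&(W[...,0]>645)
P=W[m]
for it in range(6):
    A=np.c_[P[:,1],P[:,2],np.ones(len(P))]; k=np.linalg.lstsq(A,P[:,0],rcond=None)[0]; r=P[:,0]-A@k
    P=P[np.abs(r)<max(2,2*np.median(np.abs(r)))]
print("front x = %.4f y + %.4f z + %.1f"%tuple(k),len(P))
# top faces >150: end extents and mid
T=W[R&(W[...,2]>152)&(W[...,2]<170)&(W[...,0]>652)]
e=T[:,1]; print("top y", e.min(),e.max(),"sorted",np.sort(e)[:4].round(1),np.sort(e)[-4:].round(1))
g=np.sort(e); i=np.argmax(np.diff(g)); print("gap",g[i],g[i+1])
q=np.polyfit(T[:,1],T[:,0],1); print("top slope",q)
S=W[R&(W[...,2]>135)&(W[...,0]<651)]; print("screw",len(S),S.min(0).round(1),S.max(0).round(1),S.mean(0).round(1))
v,u=np.where(R&(W[...,2]>135)&(W[...,0]<651)); print(u.min(),u.max(),v.min(),v.max())
# bluish-grey screw pixels
g=(p[...,2]-p[...,0]>-5); g[:, :345]=0; g[:,368:]=0; g[:148]=0; g[165:]=0; v,u=np.where(g); print("grey",u.min(),u.max(),v.min(),v.max(),u.mean(),v.mean(), ray("top",u.mean(),v.mean(),158))
# fixed arm & plate
g=R|False; M=(p[...,2]-p[...,0]>-5); M2=np.zeros_like(M); M2[148:200,285:315]=1
v,u=np.where(M&M2&(W[...,2]>35)&(W[...,0]<645)); Q=W[v,u]; print("arm pts",len(Q)); print(np.polyfit(Q[:,0],Q[:,1],1), Q[:,0].min())
E
python3 m2.py
```

```text
front x = 0.0374 y + 0.0017 z + 661.9 966
top y -200.80827640213963 106.99187422041003 sorted [-200.8 -200.8 -200.7 -200.6] [106.7 106.8 106.8 107. ]
gap -103.39504592502654 1.0797110652770965
top slope [3.32545432e-02 6.69239713e+02]
screw 31 [ 643.1 -132.5  143.6] [ 648.7 -111.4  162.7] [ 645.3 -122.   155.2]
352 360 155 158
grey 353 358 153 157 355.7826086956522 155.2608695652174 [ 647.78239924 -121.09605763  158.        ]
arm pts 127
[-3.93930782e-02  5.36002616e+01] 550.7818586537024
```

Call:
apply_moves(motion="1 0 0 -0.1 0; 1 0 0 -0.2 0; 1 0 0 -0.2 0; 1 0.1 -0.1 -0.2 0; 1 0.2 -0.3 -0.2 0; 1 0.3 -0.5 -0.2 0; 1 0.4 -0.7 -0.2 0; 1 0.5 -0.9 -0.2 0")

```text
time: 1.4
position: [257.8, -330.4, 307.6]
orientation: [-0.0, 0.988, 0.157, -0.0]
ft_force: [2.0, -0.0, -0.3]
width: 85.4
```

Call:
apply_moves(motion="1 0.19 -0.08 0 0; 1 0.38 -0.16 0 0; 1 0.58 -0.24 0 0; 1 0.77 -0.33 0 0; 1 0.81 -0.43 0 0; 1 0.86 -0.53 0 0; 1 0.9 -0.64 0 0; 1 0.94 -0.74 0 0")

```text
time: 2.4
position: [456.4, -32.9, 307.6]
orientation: [-0.0, 0.988, 0.157, -0.001]
ft_force: [0.3, -0.4, 0.8]
width: 84.9
```

Run:
```python
from h import *
s=get_state();print(s["time"],np.array(s["joints"]).round(3),s["position"])
# bracket arm refine from averaged cloud
a=np.load("topavg.npz");p,W=a["p"],a["W"]
M=np.zeros((400,640),bool);M[200:260,140:190]=1
M&=(p[...,2]-p[...,0]>-10)
for lo,hi in((30,62),(34,45),(50,62),(100,140)):
    Q=W[M&(W[...,2]>lo)&(W[...,2]<hi)]
    c=Q.mean(0);U=np.linalg.svd(Q[:,:2]-c[:2])[2][0];print(lo,len(Q),c.round(1),U.round(3),Q.min(0).round(0),Q.max(0).round(0))
```

```text
2.4 [ 0.393  0.168 -0.466  1.933  0.086  1.061 -1.364] [456.44590486 -32.87016694 307.60115772]
30 256 [467.9 397.1  45.6] [-0.967 -0.255] [408. 378.  30.] [518. 432.  61.]
34 115 [465.7 396.7  40.6] [-0.963 -0.268] [409. 379.  34.] [517. 428.  45.]
50 79 [469.1 398.5  55.6] [-0.967 -0.254] [408. 378.  50.] [518. 431.  61.]
100 72 [513.3 410.1 120.6] [ 0.247 -0.969] [506. 385. 100.] [523. 437. 130.]
```

Call:
apply_moves(motion="1 0.05 -0.17 0 0.07; 1 0.1 -0.34 0 0.07; 1 0.15 -0.5 0 0.07; 1 0.2 -0.67 0 0.07; 1 0.25 -0.83 0 0.07; 1 0.3 -1 0 0.07; 1 0.34 -1 0.1 0.07; 1 0.34 -1 0.2 0.07")

```text
time: 3.4
position: [460.8, 283.5, 246.8]
orientation: [-0.0, 0.991, 0.131, -0.0]
ft_force: [0.7, -0.3, 0.1]
width: 85.3
```

```bash
cat >> h.py <<'E'
def where():
    s=get_state();w,x,y,z=s["orientation"];yaw=2*np.arctan2(y,x)
    print(round(s["time"],2),"pos",np.round(s["position"],1),"yaw",round(np.arctan2(np.sin(yaw),np.cos(yaw)),4),"j",np.round(s["joints"],2),"F",np.round(s["ft_force"],1),"w",round(s["width"],1),"q",np.round(s["orientation"],3))
    return np.array(s["position"]),yaw
def to(X,yaw=None):
    p,y0=where();d=np.array(X)-p;c,s=np.cos(y0),np.sin(y0)
    print("move",np.round([(d[0]*c+d[1]*s)/300,(d[0]*s-d[1]*c)/300,-d[2]/300],3),"yaw",None if yaw is None else round(np.degrees((y0-yaw+np.pi)%(2*np.pi)-np.pi)/45,3))
E
python3 -c "
from h import *
to((435.4,390.4,30),.26)"
```

```text
3.4 pos [460.8 283.5 246.8] yaw 0.262 j [-0.15  0.42 -0.61  1.8   0.28  1.01 -2.19] F [ 0.7 -0.3  0.1] w 85.3 q [-0.     0.991  0.131 -0.   ]
move [ 0.01  -0.366  0.723] yaw 0.003
```

Call:
apply_moves(motion="1 0.01 -0.18 0 0; 1 0.01 -0.366 0.1 0; 1 0.01 -0.366 0.3 0; 1 0.01 -0.366 0.45 0; 1 0.01 -0.366 0.6 0; 1 0.01 -0.366 0.723 0; 1 0.01 -0.366 0.723 0; 1 0.01 -0.366 0.723 0")

```text
time: 4.4
position: [435.6, 390.2, 32.4]
orientation: [-0.0, 0.991, 0.13, 0.0]
ft_force: [-0.4, 0.3, 0.6]
width: 85.3
```

Call:
apply_moves(motion="0 0 0 0 0; 0 0 0 0 0; 0 0 0 0 0; 0 0 0 0 0; 0 0 0 0 0; 0 0 0 0 0; 0 0 0 0 0; 0 0 0 0 0")

```text
time: 5.4
position: [435.5, 390.0, 31.8]
orientation: [-0.0, 0.992, 0.13, 0.0]
ft_force: [-0.1, -0.8, 5.1]
width: 11.0
```

```bash
python3 -c "
from h import *
to((435.4,390.4,230),-.037)"
```

```text
5.4 pos [435.5 390.   31.8] yaw 0.2609 j [-0.47  0.79 -0.47  1.81  0.53  0.68 -2.55] F [-0.1 -0.8  5.1] w 11.0 q [-0.     0.992  0.13   0.   ]
move [ 0.    -0.002 -0.661] yaw 0.379
```

Call:
apply_moves(motion="0 0 0 -0.1 0; 0 0 0 -0.27 0; 0 0 0 -0.45 0; 0 0 0.15 -0.5 0; 0 -0.02 0.33 -0.5 0; 0 -0.05 0.53 -0.5 0; 0 -0.08 0.73 -0.5 0; 0 -0.1 0.92 -0.5 0")

```text
time: 6.4
position: [476.8, 112.5, 180.8]
orientation: [0.0, 0.992, 0.13, -0.001]
ft_force: [1.1, 0.2, -3.3]
width: 10.9
```

```bash
python3 -c "
from h import *
to((547.5,-117.8,107),-.037)"
```

```text
6.4 pos [476.8 112.5 180.8] yaw 0.2604 j [ 0.16  0.43 -0.59  1.98  0.32  0.82 -1.92] F [ 1.1  0.2 -3.3] w 10.9 q [ 0.     0.992  0.13  -0.001]
move [0.03  0.803 0.246] yaw 0.379
```

Call:
apply_moves(motion="0 -0.03 0.15 0 0; 0 -0.03 0.33 0 0; 0 -0.02 0.5 0 0.1; 0 0 0.67 0 0.25; 0 0.03 0.8 0 0.379; 0 0.03 0.8 0.1 0.379; 0 0.03 0.8 0.2 0.379; 0 0.03 0.8 0.24 0.379")

```text
time: 7.4
position: [546.2, -114.3, 107.1]
orientation: [-0.0, 1.0, -0.018, -0.002]
ft_force: [-1.5, 0.4, -2.4]
width: 11.3
```

Run:
```python
from h import *
to((547.5,-117.8,107),-.037)
p,W=snap("top")
q=proj("top",[(640,-120,150)])[0];u,v=map(int,q);print(q)
c=cv2.resize(p[v-25:v+75,u-60:u+60],None,fx=5,fy=5,interpolation=cv2.INTER_CUBIC);cv2.imwrite("pics/a1.png",c[...,::-1])
p,W2=snap("scene")
M=np.zeros((400,640),bool);M[v-20:v+60,u-40:u+40]=1
Q=W[M&(W[...,2]>185)&(W[...,2]<215)&(W[...,0]>590)];print(len(Q),Q.mean(0),Q.min(0),Q.max(0))
q=proj("scene",[(640,-120,150)])[0];u,v=map(int,q)
c=cv2.resize(p[max(v-90,0):v+70,u-90:u+70],None,fx=3.7,fy=3.7,interpolation=cv2.INTER_CUBIC);cv2.imwrite("pics/a2.png",c[...,::-1])
```

```text
7.4 pos [ 546.2 -114.3  107.1] yaw -0.0367 j [ 0.43  0.61 -0.41  1.86  0.34  0.74 -1.77] F [-1.5  0.4 -2.4] w 11.3 q [-0.     1.    -0.018 -0.002]
move [0.005 0.012 0.   ] yaw 0.0
[355.27480568 158.91093826]<stdin>:8: RuntimeWarning: Mean of empty slice.
  ret = um.true_divide(
Traceback (most recent call last):
ValueError: zero-size array to reduction operation minimum which has no identity
```

View pics/a1.png

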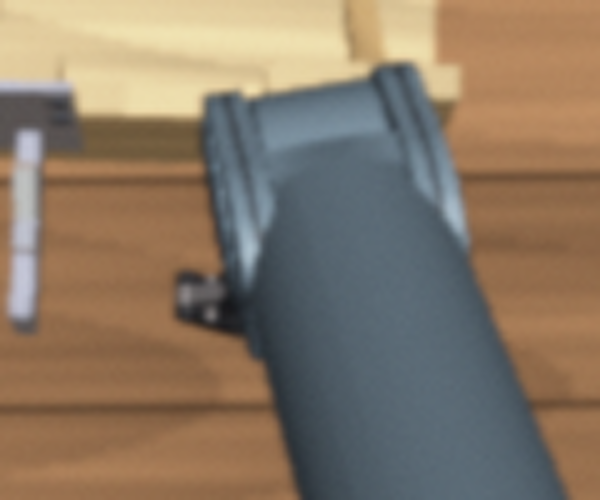

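The arm hides the screw from the top camera, so I check for any tilt of the bracket in the scene camera.

Run:
```python
from h import *
p,W=snap("scene")
u,v=map(int,proj("scene",[(640,-110,150)])[0]);print(u,v)
print(proj("scene",[(653,-122,151)]))
c=cv2.resize(p[max(v-70,0):v+70,u-80:u+80],None,fx=4.2,fy=4.2,interpolation=cv2.INTER_CUBIC);cv2.imwrite("pics/a2.png",c[...,::-1])
```

```text
344 223
[[344.71502943 227.48885358]]
```

View pics/a2.png

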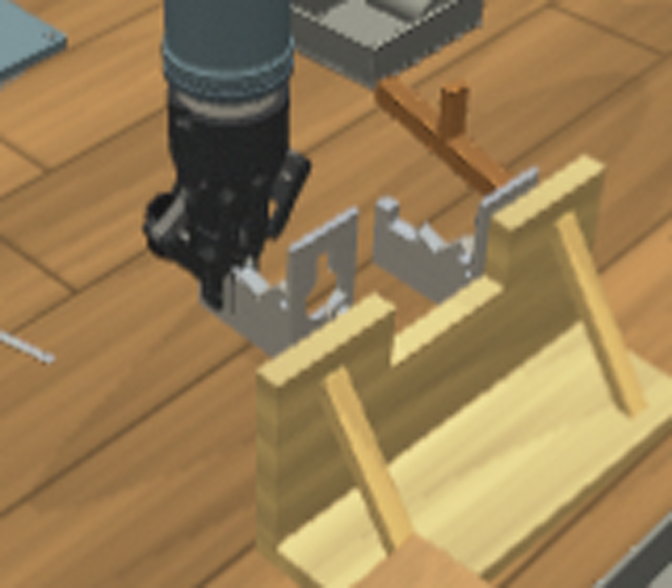

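The bracket is upright in the gripper, plate top corners at crop (290,247) and (357,208). Comparing these with the predicted positions:

Run:
```python
from h import *
p,_=where()
ex=np.array([.9993,-.037,0]);ey=np.array([.037,.9993,0])
f=lambda bx,by,bz:p*[1,1,0]+ex*(bx+27)+ey*by+[0,0,bz+p[2]-31.8]
X=[f(56,-28,128),f(56,28,128),f(53.5,0,76)]
print(((proj("scene",X)-[344-80,223-70])*4.2).round(0))
```

```text
7.55 pos [ 547.8 -114.2  109.2] yaw -0.0365 j [ 0.43  0.61 -0.41  1.86  0.34  0.74 -1.77] F [-0.2 -0.  -2.6] w 10.9 q [-0.     1.    -0.018 -0.001]
[[287. 245.]
 [352. 205.]
 [315. 288.]]
```

Call:
apply_moves(motion="0 0 0.012 0.007 0; 0 0.01 0.012 0.007 0; 0 0.03 0.012 0.007 0; 0 0.045 0.012 0.007 0; 0 0.06 0.012 0.007 0; 0 0.07 0.012 0.007 0; 0 0.08 0.012 0.007 0; 0 0.085 0.012 0.007 0")

```text
time: 8.55
position: [572.8, -118.8, 107.0]
orientation: [-0.0, 1.0, -0.018, -0.001]
ft_force: [-5.2, 1.2, -0.8]
width: 11.0
```

Run:
```python
from h import *
to((573,-118.8,76.8),-.037)
p,W=snap("scene")
c=cv2.resize(p[153:293,264:424],None,fx=4.2,fy=4.2,interpolation=cv2.INTER_CUBIC);cv2.imwrite("pics/a3.png",c[...,::-1])
```

```text
8.55 pos [ 572.8 -118.8  107. ] yaw -0.0369 j [ 0.42  0.65 -0.4   1.79  0.34  0.77 -1.76] F [-5.2  1.2 -0.8] w 11.0 q [-0.     1.    -0.018 -0.001]
move [ 0.001 -0.     0.101] yaw 0.0
```

View pics/a3.png

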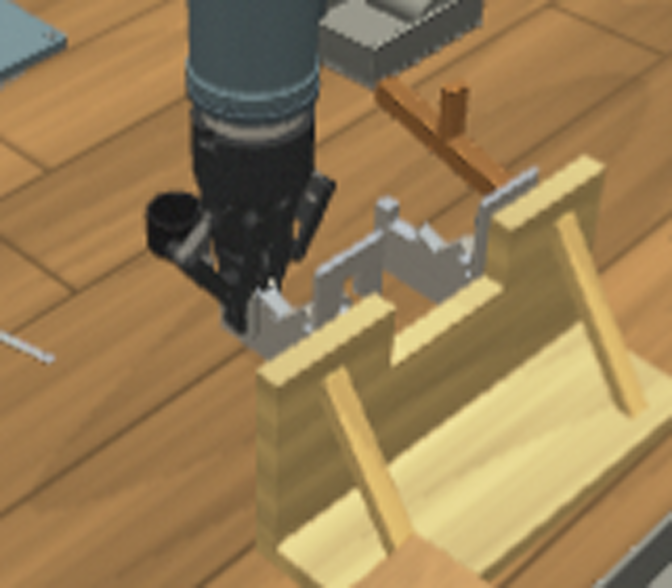

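Run:
```python
from h import *
p,_=where()
ex=np.array([.9993,-.037,0]);ey=np.array([.037,.9993,0])
f=lambda bx,by,bz:p*[1,1,0]+ex*(bx+27)+ey*by+[0,0,bz+p[2]-31.8]
X=[f(56,-28,128),f(56,28,128),f(53.5,0,76)]
o=np.array([660.2,-46.9,0])
X+=[o+ey*-155+[0,0,160],o+ey*-55+[0,0,160]]
print(X);print(((proj("scene",X)-[264,153])*4.2).round(0))
```

```text
8.6 pos [ 572.8 -118.8  107. ] yaw -0.0369 j [ 0.42  0.65 -0.4   1.79  0.34  0.77 -1.76] F [-3.3  1.1 -0.8] w 11.1 q [-0.     1.    -0.018 -0.001]
[array([ 654.66072122, -149.88025561,  203.18776579]), array([656.73272122, -93.91945561, 203.18776579]), array([ 653.19847122, -121.80735561,  151.18776579]), array([ 654.465 , -201.7915,  160.    ]), array([ 658.165 , -101.8615,  160.    ])]
[[312. 270.]
 [378. 229.]
 [339. 313.]
 [250. 368.]
 [368. 290.]]
```

Call:
apply_moves(motion="0 0 0 0.01 0; 0 0 0 0.025 0; 0 0 0 0.04 0; 0 0 0 0.055 0; 0 0 0 0.07 0; 0 0 0 0.085 0; 0 0 0 0.095 0; 0 0 0 0.1 0")

```text
time: 9.6
position: [572.8, -119.0, 76.8]
orientation: [0.0, 1.0, -0.018, -0.001]
ft_force: [-5.8, -0.8, 1.0]
width: 11.0
```

Run:
```python
from h import *
to((573,-118.8,76.8),-.037)
```

```text
9.6 pos [ 572.8 -119.    76.8] yaw -0.0369 j [ 0.41  0.69 -0.38  1.8   0.37  0.72 -1.78] F [-5.8 -0.8  1. ] w 11.0 q [ 0.     1.    -0.018 -0.001]
move [ 0.001 -0.001 -0.   ] yaw 0.0
```

Call:
apply_moves(motion="0 0 0 0.005 0; 0 0 0 0.008 0; 0 0 0 0.008 0; 0 0 0 0.008 0; 0 0 0 0.008 0; 0 0 0 0.008 0; 0 0 0 0.008 0; 0 0 0 0.008 0")

```text
time: 10.6
position: [572.6, -118.9, 75.7]
orientation: [0.0, 1.0, -0.018, -0.001]
ft_force: [-11.3, 0.9, 12.5]
width: 11.0
```

Call:
apply_moves(motion="0.3 0 0 -0.005 0; 0.5 0 0 -0.005 0; 0.5 0 0 -0.005 0; 0.5 0 0 -0.005 0; 0.5 0 0 -0.1 0; 0.5 0 0 -0.3 0; 0.5 0 0 -0.5 0; 0.5 -0.2 0.2 -0.6 0")

```text
time: 11.6
position: [534.7, -155.8, 250.1]
orientation: [-0.0, 1.0, -0.015, 0.005]
ft_force: [-0.4, -1.6, -1.4]
width: 42.8
```

Run:
```python
from h import *
to((462,-360,200),-.088)
p,W=snap("scene")
c=cv2.resize(p[153:293,264:424],None,fx=4.2,fy=4.2,interpolation=cv2.INTER_CUBIC);cv2.imwrite("pics/a4.png",c[...,::-1])
```

```text
11.6 pos [ 534.7 -155.8  250.1] yaw -0.0296 j [ 0.57  0.41 -0.48  1.77  0.22  1.   -1.59] F [-0.4 -1.6 -1.4] w 42.8 q [-0.     1.    -0.015  0.005]
move [-0.222  0.687  0.167] yaw 0.074
```

View pics/a4.png

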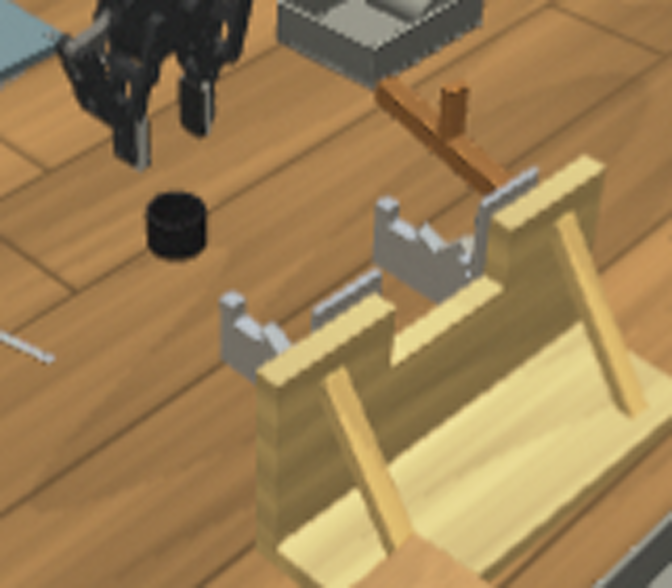

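The loose bracket now hangs level with the fixed one, with plate tops at the same height. On to the tube.

Call:
apply_moves(motion="0.8 -0.04 0.1 0 0; 0.8 -0.08 0.25 0 0.03; 0.8 -0.1 0.4 0 0.065; 0.8 -0.147 0.55 0.05 0.065; 0.8 -0.147 0.61 0.1 0.065; 0.8 -0.147 0.61 0.2 0.065; 0.8 -0.147 0.61 0.3 0.065; 0.8 -0.147 0.61 0.35 0.065")

```text
time: 12.65
position: [479.1, -338.9, 138.7]
orientation: [-0.001, 0.999, -0.043, -0.001]
ft_force: [0.0, 0.6, -0.0]
width: 68.3
```

Run:
```python
from h import *
a=np.load("topavg.npz");p,W=a["p"],a["W"]
M=(p.min(-1)>150);M[:180]=0;M[280:]=0;M[:,:420]=0;M[:,460:]=0
n,L,st,_=cv2.connectedComponentsWithStats(M.astype(np.uint8));k=1+st[1:,4].argmax();M=L==k
Q=W[M&(W[...,2]>8)];print(len(Q),Q.min(0),Q.max(0));c=Q.mean(0);U=np.linalg.svd(Q[:,:2]-c[:2])[2][0];print(c,U)
v,u=np.where(M);r,e,ang=cv2.minAreaRect(np.c_[u,v].astype(np.float32));print(r,e,ang,ray("top",r[0],r[1],22))
to((462.5,-360.3,20),-.085)
```

```text
721 [ 364.17944174 -383.80485879   18.98655612] [ 563.07884364 -339.79232346   35.50425331]
[ 460.98468594 -360.26459632   29.19598511] [-0.9959479   0.08993214]
(439.6209716796875, 230.08106994628906) (10.436962127685547, 70.31216430664062) 2.8624050617218018 [ 463.05838221 -362.16959878   22.        ]
12.65 pos [ 479.1 -338.9  138.7] yaw -0.0868 j [ 0.81  0.6  -0.36  1.77  0.27  0.82 -1.34] F [ 0.   0.6 -0. ] w 68.3 q [-0.001  0.999 -0.043 -0.001]
move [-0.049  0.076  0.396] yaw -0.002
```

Call:
apply_moves(motion="0.8 -0.025 0.04 0 0; 0.8 -0.049 0.076 0 0; 0.8 -0.049 0.076 0.12 0; 0.8 -0.049 0.076 0.24 0; 0.8 -0.049 0.076 0.34 0; 0.8 -0.049 0.076 0.396 0; 0.8 -0.049 0.076 0.396 0; 0.8 -0.049 0.076 0.396 0")

```text
time: 13.65
position: [463.7, -362.5, 23.3]
orientation: [0.001, 0.999, -0.044, 0.001]
ft_force: [0.3, -0.5, -0.4]
width: 68.4
```

Call:
apply_moves(motion="0 0 0 0 0; 0 0 0 0 0; 0 0 0 0 0; 0 0 0 0 0; 0 0 0 0 0; 0 0 0 0 0; 0 0 0 0 0; 0 0 0 0 0")

```text
time: 14.65
position: [463.3, -362.0, 22.9]
orientation: [0.0, 0.999, -0.044, 0.0]
ft_force: [-0.6, 1.3, 4.3]
width: 30.2
```

Run:
```python
from h import *
o=np.array([660.2,-46.9]);ex=np.array([.9993,-.037]);ey=np.array([.037,.9993])
print(o-58*ex)
to((500,-250,240),-.085)
```

```text
[602.2406 -44.754 ]
14.65 pos [ 463.3 -362.    22.9] yaw -0.0878 j [ 0.8   0.77 -0.29  1.8   0.35  0.61 -1.36] F [-0.6  1.3  4.3] w 30.2 q [ 0.     0.999 -0.044  0.   ]
move [ 0.089 -0.383 -0.724] yaw -0.004
```

Call:
apply_moves(motion="0 0 0 -0.15 0; 0 0 0 -0.35 0; 0 0 0 -0.55 0; 0 0.03 -0.1 -0.6 -0.2; 0 0.06 -0.2 -0.6 -0.4; 0 0.06 -0.3 -0.6 -0.6; 0 0.06 -0.36 -0.6 -0.8; 0 0.06 -0.36 -0.6 -1")

```text
time: 15.65
position: [490.2, -253.4, 201.9]
orientation: [-0.0, 0.938, 0.346, -0.0]
ft_force: [0.1, -0.3, -1.4]
width: 29.8
```

Run:
```python
from h import *
to((560,-43,200),1.534)
```

```text
15.65 pos [ 490.2 -253.4  201.9] yaw 0.706 j [ 0.86  0.5  -0.6   1.82  0.34  0.93 -0.76] F [ 0.1 -0.3 -1.4] w 29.8 q [-0.     0.938  0.346 -0.   ]
move [ 0.632 -0.383  0.006] yaw -1.054
```

Call:
apply_moves(motion="0 0.05 -0.05 0 -0.2; 0 0.15 -0.1 0 -0.4; 0 0.25 -0.15 0 -0.6; 0 0.35 -0.2 0 -0.8; 0 0.45 -0.26 0 -1; 0 0.55 -0.33 0 -1; 0 0.632 -0.383 0 -1; 0 0.632 -0.383 0 -1")

```text
time: 16.65
position: [561.8, -42.7, 202.1]
orientation: [-0.0, 0.736, 0.677, 0.001]
ft_force: [-0.3, -0.2, -1.8]
width: 30.2
```

Run:
```python
from h import *
to((602.2,-44.8,130),1.534)
```

```text
16.65 pos [561.8 -42.7 202.1] yaw 1.4877 j [ 0.58  0.58 -0.8   1.78  0.48  0.99 -0.49] F [-0.3 -0.2 -1.8] w 30.2 q [-0.     0.736  0.677  0.001]
move [0.004 0.135 0.24 ] yaw -0.059
```

Call:
apply_moves(motion="0 0.002 0.05 0 -0.059; 0 0.004 0.1 0 -0.059; 0 0.004 0.135 0.02 -0.059; 0 0.004 0.135 0.1 -0.059; 0 0.004 0.135 0.18 -0.059; 0 0.004 0.135 0.24 -0.059; 0 0.004 0.135 0.24 -0.059; 0 0.004 0.135 0.24 -0.059")

```text
time: 17.65
position: [602.7, -48.2, 130.6]
orientation: [0.0, 0.722, 0.692, 0.0]
ft_force: [0.4, -0.1, -2.2]
width: 29.7
```

Run:
```python
from h import *
to((602.2,-44.8,117),1.534)
p,W=snap("top")
u,v=map(int,proj("top",[(600,-45,100)])[0])
c=cv2.resize(p[v-50:v+50,u-75:u+75],None,fx=5,fy=5,interpolation=cv2.INTER_CUBIC);cv2.imwrite("pics/b1.png",c[...,::-1])
```

```text
17.65 pos [602.7 -48.2 130.6] yaw 1.5291 j [ 0.51  0.73 -0.73  1.72  0.59  0.93 -0.5 ] F [ 0.4 -0.1 -2.2] w 29.7 q [0.    0.722 0.692 0.   ]
move [ 0.011 -0.002  0.045] yaw -0.006
```

View pics/b1.png

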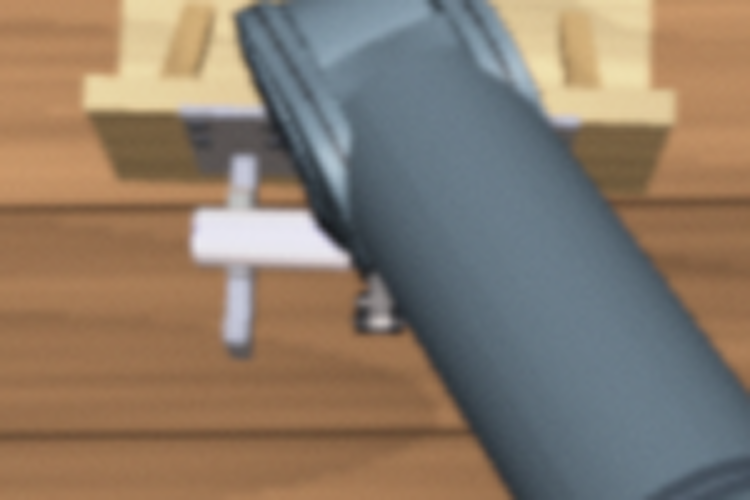

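The tube lies parallel to the board and overhangs the fixed arm (crop 190 against 240) by about 23 mm, where 25 is expected. I lower it and release.

Call:
apply_moves(motion="0 0.01 -0.002 0.01 -0.006; 0 0.01 -0.002 0.025 -0.006; 0 0.01 -0.002 0.035 -0.006; 0 0.01 -0.002 0.042 -0.006; 0 0.01 -0.002 0.048 -0.006; 0 0.01 -0.002 0.048 -0.006; 0 0.01 -0.002 0.048 -0.006; 0 0.01 -0.002 0.048 -0.006")

```text
time: 18.7
position: [602.4, -45.2, 115.9]
orientation: [0.0, 0.72, 0.694, 0.001]
ft_force: [1.6, -1.0, 2.6]
width: 30.1
```

```bash
python3 -c "
from h import *
to((602.2,-44.8,115.9),1.534)"
```

```text
18.7 pos [602.4 -45.2 115.9] yaw 1.5337 j [ 0.5   0.75 -0.72  1.73  0.6   0.9  -0.51] F [ 1.6 -1.   2.6] w 30.1 q [0.    0.72  0.694 0.001]
move [ 0.001 -0.001  0.   ] yaw -0.0
```

Seated with light contact, as predicted. I open the jaws partway and retreat.

Call:
apply_moves(motion="0.4 0 0 0 0; 0.55 0 0 0 0; 0.55 0 0 0 0; 0.55 0 0 0 0; 0.55 0 0 -0.08 0; 0.55 0 0 -0.2 0; 0.55 0 0 -0.35 0; 0.55 0 0 -0.5 0")

```text
time: 19.7
position: [601.4, -45.1, 266.7]
orientation: [-0.0, 0.72, 0.694, -0.0]
ft_force: [0.9, -0.6, 0.3]
width: 47.3
```

Run:
```python
from h import *
a=np.load("topavg.npz");p,W=a["p"],a["W"]
M=np.zeros((400,640),bool);M[190:272,215:258]=1
Q=W[M&(W[...,2]>12)&(W[...,2]<32)];c=Q.mean(0);U=np.linalg.svd(Q[:,:2]-c[:2])[2][0];print(len(Q),c,U)
H=W[M&(W[...,2]>58)];print(len(H),H.mean(0),H.min(0),H.max(0))
to((469,219.5,200),-.27)
to((469,219.5,200),-.27+np.pi/2)
p,W=snap("top")
q=W[180:190] if 0 else None
cv2.imwrite("pics/t2.png",p[...,::-1])
```

```text
517 [465.91171845 220.66545937  21.3715076 ] [-0.96248619  0.27133069]
37 [469.42418106 219.60468602  70.33176616] [463.17937189 210.29845213  60.97066538] [477.05193113 228.94865295  73.67473766]
19.7 pos [601.4 -45.1 266.7] yaw 1.5343 j [ 0.58  0.57 -0.83  1.61  0.45  1.16 -0.39] F [ 0.9 -0.6  0.3] w 47.3 q [-0.     0.72   0.694 -0.   ]
move [ 0.865 -0.473  0.222] yaw 2.297
19.7 pos [601.4 -45.1 266.7] yaw 1.5343 j [ 0.58  0.57 -0.83  1.61  0.45  1.16 -0.39] F [ 0.9 -0.6  0.3] w 47.3 q [-0.     0.72   0.694 -0.   ]
move [ 0.865 -0.473  0.222] yaw 0.297
```

Call:
apply_moves(motion="0.55 0.1 -0.06 0 0; 0.55 0.25 -0.14 0 0; 0.55 0.42 -0.23 0 0.1; 0.55 0.59 -0.32 0 0.2; 0.55 0.75 -0.41 0 0.303; 0.55 0.865 -0.473 0.1 0.303; 0.55 0.865 -0.473 0.22 0.303; 0.55 0.865 -0.473 0.3 0.303")

```text
time: 20.75
position: [468.5, 219.6, 174.0]
orientation: [-0.0, 0.797, 0.604, -0.001]
ft_force: [0.5, 0.2, -0.1]
width: 47.1
```

Run:
```python
from h import *
to((469.3,219.6,54),1.296)
for n in("top","scene"):
    p,W=snap(n)
    o=np.array([660.2,-46.9,0]);ex=np.array([.9993,-.037,0]);ey=np.array([.037,.9993,0])
    u,v=map(int,proj(n,[o-58*ex+[0,0,109]])[0])
    if n=="top":
        M=(p.min(-1)>150);M[:150]=0;M[200:]=0;M[:,:250]=0;M[:,400:]=0
        M&=(W[...,2]>112);Q=W[M];print(len(Q),Q.mean(0),Q.min(0),Q.max(0))
        if len(Q)>20:
            c=Q.mean(0);print(np.linalg.svd(Q[:,:2]-c[:2])[2][0],"stand",(c-o)@ex,(c-o)@ey,((Q-o)@ey).min(),((Q-o)@ey).max())
        A=cv2.resize(p[v-45:v+40,u-75:u+75],(750,425),interpolation=cv2.INTER_CUBIC)
cv2.imwrite("pics/t3.png",A[...,::-1])
```

```text
20.75 pos [468.5 219.6 174. ] yaw 1.2977 j [ 0.09  0.54 -0.79  1.91  0.49  0.89 -1.23] F [ 0.5  0.2 -0.1] w 47.1 q [-0.     0.797  0.604 -0.001]
move [0.001 0.003 0.4  ] yaw 0.002
949 [609.90308391 -52.69486237 126.58245338] [ 581.600129   -197.31925066  112.01257894] [675.82896989  55.48528984 177.95388263]
[ 0.0741815  -0.99724476] stand -50.04729834592806 -7.651791858694231 -150.34179423093136 102.29105926077189
```

View pics/t3.png

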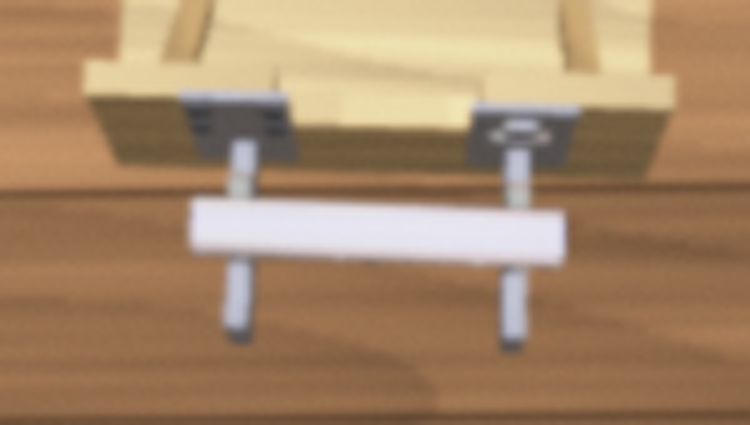

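The bracket hangs on the screw (crop 520,130), and the tube sits across both Vs, centred (190–565, arms at 240 and 515). Now the chock.

Call:
apply_moves(motion="0.55 0.001 0.003 0.1 0; 0.55 0.001 0.003 0.2 0; 0.55 0.001 0.003 0.3 0; 0.55 0.001 0.003 0.37 0; 0.55 0.001 0.003 0.4 0; 0.55 0.001 0.003 0.4 0; 0.55 0.001 0.003 0.4 0; 0.55 0.001 0.003 0.4 0")

```text
time: 21.85
position: [470.9, 219.6, 56.3]
orientation: [0.0, 0.797, 0.604, 0.001]
ft_force: [0.2, 0.4, 0.7]
width: 47.0
```

Call:
apply_moves(motion="0 0 0 0 0; 0 0 0 0 0; 0 0 0 0 0; 0 0 0 0 0; 0 0 0 0 0; 0 0 0 0 0; 0 0 0 0 0; 0 0 0 0 0")

```text
time: 22.85
position: [470.7, 219.6, 55.8]
orientation: [0.0, 0.797, 0.604, 0.0]
ft_force: [0.1, -0.2, 4.9]
width: 11.3
```

Run:
```python
from h import *
to((480,100,230),.55)
p,W=snap("scene")
u,v=map(int,proj("scene",[(469,219,40)])[0])
c=cv2.resize(p[v-50:v+50,u-60:u+60],None,fx=5,fy=5,interpolation=cv2.INTER_CUBIC);cv2.imwrite("pics/d1.png",c[...,::-1])
```

```text
22.85 pos [470.7 219.6  55.8] yaw 1.2961 j [-0.03  0.72 -0.65  1.97  0.68  0.68 -1.38] F [ 0.1 -0.2  4.9] w 11.3 q [0.    0.797 0.604 0.   ]
move [-0.375  0.138 -0.581] yaw 0.95
```

View pics/d1.png

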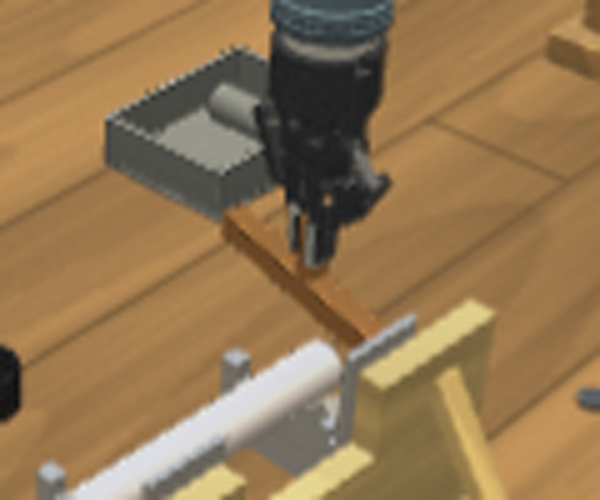

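Call:
apply_moves(motion="0 0 0 -0.15 0; 0 0 0 -0.33 0; 0 0 0 -0.5 0; 0 -0.08 0.03 -0.6 0.2; 0 -0.2 0.05 -0.6 0.4; 0 -0.3 0.08 -0.6 0.6; 0 -0.375 0.1 -0.6 0.8; 0 -0.375 0.138 -0.6 0.95")

```text
time: 23.9
position: [479.0, 97.4, 234.9]
orientation: [0.001, 0.963, 0.268, -0.001]
ft_force: [0.9, 0.1, -1.5]
width: 11.2
```

Run:
```python
from h import *
o=np.array([660.2,-46.9]);ex=np.array([.9993,-.037]);ey=np.array([.037,.9993])
t=o-87*ex;print(t)
to((t[0]-45,t[1],230),-.037)
```

```text
[573.2609 -43.681 ]
23.9 pos [479.   97.4 234.9] yaw 0.5428 j [ 0.27  0.36 -0.68  1.94  0.28  0.94 -1.58] F [ 0.9  0.1 -1.5] w 11.2 q [ 0.001  0.963  0.268 -0.001]
move [-0.102  0.487  0.016] yaw 0.738
```

Call:
apply_moves(motion="0 -0.02 0.1 0 0.15; 0 -0.05 0.22 0 0.3; 0 -0.07 0.35 0 0.45; 0 -0.1 0.45 0 0.6; 0 -0.102 0.487 0 0.738; 0 -0.102 0.487 0 0.738; 0 -0.102 0.487 0 0.738; 0 -0.102 0.487 0 0.738")

```text
time: 24.9
position: [529.7, -39.8, 235.4]
orientation: [-0.0, 1.0, -0.014, -0.0]
ft_force: [0.7, 0.3, -1.6]
width: 10.8
```

Run:
```python
from h import *
to((573.2,-43.7,165),-.037)
```

```text
24.9 pos [529.7 -39.8 235.4] yaw -0.0272 j [ 0.39  0.4  -0.5   1.84  0.23  0.96 -1.81] F [ 0.7  0.3 -1.6] w 10.8 q [-0.     1.    -0.014 -0.   ]
move [0.145 0.009 0.235] yaw 0.013
```

Call:
apply_moves(motion="0 0.05 0.009 0 0.013; 0 0.1 0.009 0 0.013; 0 0.14 0.009 0 0.013; 0 0.14 0.009 0.05 0.013; 0 0.14 0.009 0.12 0.013; 0 0.14 0.009 0.19 0.013; 0 0.14 0.009 0.23 0.013; 0 0.14 0.009 0.23 0.013")

```text
time: 25.9
position: [571.0, -44.5, 165.4]
orientation: [-0.0, 1.0, -0.02, -0.001]
ft_force: [0.0, 0.3, -1.0]
width: 11.4
```

Run:
```python
from h import *
to((573.2,-43.7,142.8),-.037)
p,W=snap("top")
u,v=map(int,proj("top",[(600,-45,100)])[0])
c=cv2.resize(p[v-50:v+50,u-75:u+75],None,fx=5,fy=5,interpolation=cv2.INTER_CUBIC);cv2.imwrite("pics/e1.png",c[...,::-1])
```

```text
25.9 pos [571.  -44.5 165.4] yaw -0.0397 j [ 0.34  0.55 -0.45  1.79  0.31  0.87 -1.87] F [ 0.   0.3 -1. ] w 11.4 q [-0.     1.    -0.02  -0.001]
move [ 0.007 -0.003  0.075] yaw -0.003
```

View pics/e1.png

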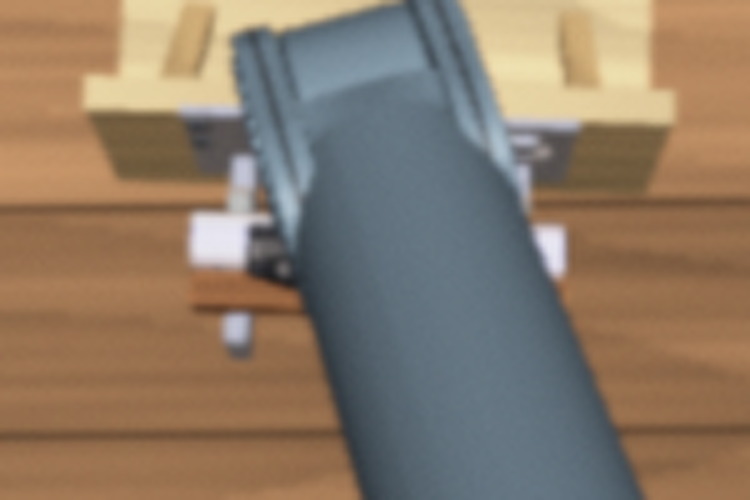

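The chock is parallel to the tube and just in front of it, with its ends lined up (crop 190 and 565). Lowering it.

Call:
apply_moves(motion="0 0.005 -0.003 0 0; 0 0.005 -0.003 0.015 0; 0 0.005 -0.003 0.03 0; 0 0.005 -0.003 0.045 0; 0 0.005 -0.003 0.06 0; 0 0.005 -0.003 0.07 0; 0 0.005 -0.003 0.077 0; 0 0.005 -0.003 0.077 0")

```text
time: 26.95
position: [573.4, -43.8, 143.3]
orientation: [-0.0, 1.0, -0.02, -0.0]
ft_force: [-0.3, -0.1, -0.9]
width: 11.2
```

```bash
python3 -c "
from h import *
to((573.2,-43.7,142.8),-.037)"
```

```text
26.95 pos [573.4 -43.8 143.3] yaw -0.04 j [ 0.33  0.59 -0.44  1.8   0.33  0.83 -1.88] F [-0.3 -0.1 -0.9] w 11.2 q [-0.    1.   -0.02 -0.  ]
move [-0.001 -0.     0.002] yaw -0.004
```

Call:
apply_moves(motion="0 0 0 0.003 0; 0 0 0 0.005 0; 0 0 0 0.005 0; 0.3 0 0 0.005 0; 0.4 0 0 0.005 0; 0.4 0 0 0.005 0; 0.4 0 0 0.005 0; 0.4 0 0 0.005 0")

```text
time: 27.95
position: [573.5, -43.7, 141.9]
orientation: [-0.0, 1.0, -0.02, -0.0]
ft_force: [-0.5, 0.2, 0.1]
width: 34.1
```

Call:
apply_moves(motion="0.4 0 0 -0.05 0; 0.4 0 0 -0.15 0; 0.4 0 0 -0.3 0; 0.4 -0.05 0 -0.45 0; 0.4 -0.2 0 -0.45 0; 0.4 -0.2 -0.2 -0.45 0; 0.4 -0.2 -0.4 -0.45 0; 0.4 -0.2 -0.6 -0.45 0")

```text
time: 28.95
position: [520.9, 140.1, 278.4]
orientation: [-0.0, 1.0, -0.02, 0.001]
ft_force: [1.5, -0.2, 0.5]
width: 34.2
```

Run:
```python
from h import *
where()
p,W=snap("top"); W=np.nanmean([W]+[snap("top")[1] for _ in range(3)],0)
o=np.array([660.2,-46.9,0]);R=np.array([[.9993,-.037,0],[.037,.9993,0],[0,0,1]])
S=(W-o)@R.T
for n,b in dict(tube=((-90,-35),(-110,110),(118,135)),bar=((-103,-74),(-110,110),(98,114)),handle=((-110,-60),(-25,25),(140,175)),plateL=((-20,5),(50,100),(166,180)),plateR=((-20,5),(-105,-45),(166,180))).items():
    m=np.all([(S[...,i]>b[i][0])&(S[...,i]<b[i][1]) for i in range(3)],0);Q=S[m]
    if len(Q)==0: print(n,"none");continue
    print(n,len(Q),"mean",Q.mean(0).round(1),"mid",((Q.min(0)+Q.max(0))/2).round(1),"slope",np.polyfit(Q[:,1],Q[:,0],1)[0].round(3))
u,v=map(int,proj("top",[(600,-45,100)])[0])
c=cv2.resize(p[v-50:v+50,u-75:u+75],None,fx=5,fy=5,interpolation=cv2.INTER_CUBIC);cv2.imwrite("pics/f1.png",c[...,::-1])
```

```text
28.95 pos [520.9 140.1 278.4] yaw -0.0407 j [ 0.12  0.37 -0.59  1.78  0.23  1.06 -2.16] F [ 1.5 -0.2  0.5] w 34.2 q [-0.     1.    -0.02   0.001]
tube 653 mean [-59.8   1.3 122.4] mid [-58.9  -0.3 122.9] slope 0.006
bar 605 mean [-86.2  -3.2 107.5] mid [-88.1  -2.  106.1] slope -0.008
handle 36 mean [-88.1  -2.7 156. ] mid [-87.1  -2.7 151. ] slope 0.106
plateL 53 mean [ -2.8  73.2 171.9] mid [ -2.6  75.  170.6] slope -0.004
plateR 47 mean [ -6.  -77.2 171.7] mid [ -5.4 -76.  170.8] slope -0.002
```

View pics/f1.png

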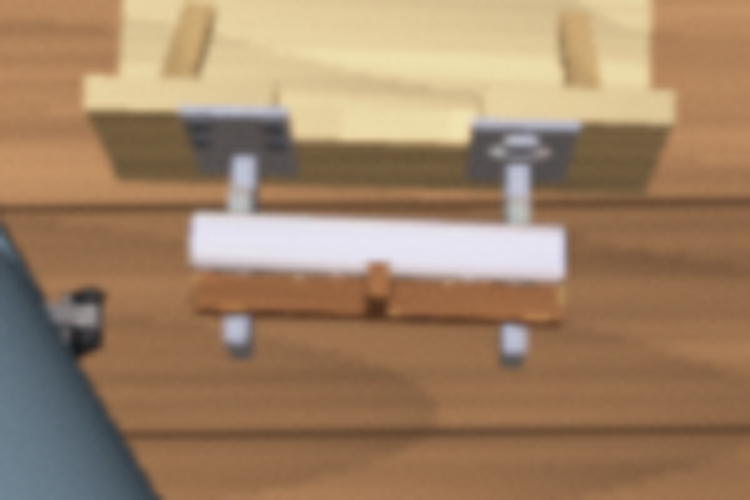

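The picture shows the bracket hung, the tube in both Vs, and the chock in the notches with its handle up and centred (crop 377,285). The measurements agree, so I hand in.

```bash
python3 -c "
from rig import *
print(sign_off())"
```

```text
the job is handed in; nothing more can be done
None
```

The rack is finished and handed in at about 29 s of the 72 s allowed; the hand-in itself reports no verdict.

- **Bracket:** it hangs on the screw. I pressed it down until the wrist read about 12 N upward, taken as the slot's end meeting the shank. Afterwards its plate top measured 171.7 mm high, against 171.9 mm for the fixed cradle.
- **Tube:** it lies in both V-cradles, centre at about x −59, y 0 in the stand frame (target −58, 0). It is parallel to the board to within about 0.01 rad.
- **Chock:** it sits in both notches, handle up, at about x −87, y −2.5 (target −87, 0), with about 0.01 rad of yaw.

The last top-camera check agreed with the targets, though depth noise is a few millimetres. Two readings differ slightly:
- The hung plate reads about 3 mm further from the board than the fixed one. About 1.5 mm of play is expected there, and the limit is 6 mm overall.
- The bar's top read 1–2 mm low, within noise and the 5 mm limit.

No unexpected contact forces showed up, and I kept clear of the bystanders, though I did not re-measure their positions at the end. The arm was left clear of everything.

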